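Ready the bread-spice mill: dial to zero, fit the lidded feed guard, lift off the dust cap

TASK

Get the bread-spice mill ready for filling: first, while the hopper is still open and empty, turn the grind dial until its white pointer stands at the red zero mark. Then pick up the steel feed guard by its collar with the blue dust cap riding on it, lower the two together gently into the hopper mouth until the guard is fully home, and let go. Finally take the dust cap alone, leaving the guard seated in the hopper, and finish while holding the cap in the gripper, upright, about 10 cm above the guard; do not disturb anything else on the bench.

Things in the scene. Friction and masses are not known exactly. Their poses are not given: they have to be found in the camera images.
- mill: bread-spice mill, fixed, at the left or right: beech case 200 mm (its x) by 170 mm (y), aluminium deck 176 mm above the bench, outlet chute on its front (-x). Origin on the bench under the middle of the case, z up. The dial is 52 mm in front (-x) of the middle, the hopper 45 mm behind it (+x)
- hopper_mouth (a point): centre of the round hopper mouth, level with its rim, 226 mm above the bench; axes as the mill's. The steel neck is 54 mm across outside, its bore 45 mm, straight for 22 mm below the rim, then it widens to 84 mm outside
- dial (a joint): grind dial, vertical axis: 0 when its white pointer is at the long red zero mark at the front (-x) of the scale; grows clockwise seen from above (from a positive value turn anticlockwise to reach zero). Runs from -0.35 to 2.1 rad, no stop at zero; starts at 0.5 to 1.35; friction of 0.05 N m keeps it where it is left
- dial_grip (a point): on the dial's axis, 199 mm above the bench. Grip bar 13 mm thick (its y), 44 mm long (its x), 27 mm tall, from 14 mm below this point to 13 mm above; below it a foot disc 48 mm across. The white pointer is the line on the bar's top towards its -x end. This frame turns with the dial, z up
- guard_collar (a point): centre of the feed guard's steel collar, 62 mm across, 12 mm tall. Below it a spigot 40 mm across, 15 mm long, that drops into the hopper; above it a slotted boss 40 mm across, 9 mm tall, inside the cap. About 120 g, z along its axis. Stands on its spigot on the board, this point 39 mm above the bench; once seated 6 mm above hopper_mouth
- cap_center (a point): middle of the blue dust cap (outer lid), an upside-down cup 51 mm across, 34 mm tall (17 mm up and down from here), about 45 g, z up. Sits loosely over the guard's boss, edge on the collar, this point 23 mm above guard_collar. The collar stands out 5 mm all round: fingertips that reach below the cap's edge take the collar instead
- board: the dark slatted wooden board, heavy and fixed, 270 mm (its x) by 200 mm (its y) and 18 mm thick, on which the lid set starts. Origin under its middle, z up. The mill and the board may have changed sides
- cup: the empty steel catch cup (72 mm across, 65 mm tall) standing under the mill's chute; not to be disturbed. Origin at its foot
- roll: a crusty bread roll (88 mm across, 48 mm tall) on the same slatted board as the lid set; not to be disturbed. Origin at its foot
- jar_a: an amber spice jar with steel lid (60 mm across, 95 mm tall) at the far side of the bench; not to be disturbed. Origin at its foot
- jar_b: a clear spice jar with steel lid (60 mm across, 95 mm tall) beside the amber one; not to be disturbed. Origin at its foot
- bench_brush: a bench brush lying near the robot in the middle of the bench; not to be disturbed
- scraper: a dough scraper lying flat at the left of the bench, steel blade 110 mm by 70 mm, wooden grip; not to be disturbed
- bowl: a white bowl (130 mm across, 55 mm tall) at the right of the bench; not to be disturbed. Origin at its foot

How it is judged (in metres and radians):
On the way, in this order (a step that is already met when the one before it is completed fails the run):
1. the dial's pointer is at zero while the lid set is still off the mill (value of joint dial between -0.12 and 0.12 rad and horizontal distance between guard_collar and hopper_mouth above 0.08 m), for 0.2 s.
2. the guard is fully home in the hopper with the cap still on it, and the fingers have let go of both (z of guard_collar in the frame of hopper_mouth between 0.003 and 0.0085 m and horizontal distance between guard_collar and hopper_mouth below 0.005 m and angle between guard_collar's own z axis and vertical below 0.06 rad and distance between cap_center and guard_collar below 0.027 m and angle between the z axis of cap_center and the z axis of guard_collar, either way round below 0.15 rad and value of joint dial between -0.12 and 0.12 rad and contact force between the fingers and guard below 0.3 N and contact force between the fingers and cap below 0.3 N), for 0.2 s.
At the end, for the whole second after the job is handed in: gripper holds the cap still, upright (0.25 rad), its middle 75 mm or more above the collar's middle, within 80 mm of the hopper axis, nothing else carrying it; guard fully home (z 3 mm, level 0.06 rad) and untouched; dial within 0.12 rad of zero (z of guard_collar in the frame of hopper_mouth between 0.003 and 0.0085 m and horizontal distance between guard_collar and hopper_mouth below 0.005 m and angle between guard_collar's own z axis and vertical below 0.06 rad and value of joint dial between -0.12 and 0.12 rad and z of cap_center in the frame of guard_collar above 0.075 m and horizontal distance between cap_center and hopper_mouth below 0.08 m and angle between cap_center's own z axis and vertical below 0.25 rad and contact force between the fingers and cap above 1 N and contact force between cap and guard below 0.05 N and contact force between cap and mill below 0.05 N and contact force between each of the arm, the fingers and guard below 0.1 N and linear speed of cap below 0.03 m/s); the arm keeps its last pose, push and grip.
It fails at once if the cap comes off the guard while the guard is not fully home in the hopper, or the guard is lifted or tipped once the cap is off it (distance between cap_center and guard_collar above 0.035 m and not (z of guard_collar in the frame of hopper_mouth between 0.003 and 0.0085 m and horizontal distance between guard_collar and hopper_mouth below 0.005 m and angle between guard_collar's own z axis and vertical below 0.06 rad)).
It fails at once if the guard is dropped or driven hard into the hopper (faster than 0.3 m/s close above its seat) (horizontal distance between guard_collar and hopper_mouth below 0.02 m and z of guard_collar in the frame of hopper_mouth below 0.035 m and linear speed of guard above 0.3 m/s).
It fails at once if the cup or the roll is shoved by more than 20 mm or knocked over (distance of any of cup, roll from where it was at the start of the episode above 0.02 m or angle between cup's own z axis and vertical above 0.35 rad).
It fails at once if a jar is shoved by more than 20 mm or knocked over (distance of any of jar_a, jar_b from where it was at the start of the episode above 0.02 m or angle between any of jar_a, jar_b's own z axis and vertical above 0.35 rad).
It fails at once if the brush, scraper or bowl is shoved by more than 20 mm or tipped (distance of any of bench_brush, scraper, bowl from where it was at the start of the episode above 0.02 m or angle between bowl's own z axis and vertical above 0.35 rad).
It also fails if it takes over 66 s, if anything falls off the work surface, if the arm or the gripper's body presses on something with over 40 N, if the wrist force passes 120 N, or if a joint passes its speed limit or range.

ROBOT

A 6-joint arm with a two-finger parallel gripper is mounted at the origin on the work surface. World frame = base frame: x ahead of the robot, y to its left, z up, the work surface at z = 0. Lengths are in mm, angles in rad, forces in N, time in s.
With the tool pointing down it reaches from about 350 to 875 mm from the base axis. Payload 4.2 kg.
Tool frame: the origin (TCP) lies midway between the tips of the shut fingers; the grasp point (between the pads) lies 19 mm behind it; x points along the fingers, y is the direction in which the jaws open and shut, and the axes are right-handed (so a half turn about x gives the same grasp; the last joint's range is limited). The gripper opens to 85 mm and grips with 20 to 120 N. Pads are 22 mm wide; open, the fingers measure 114 mm over their backs; the gripper's body (76 mm by 85 mm) begins 54 mm behind the grasp point. The pads swing forward as they close: fully open they stand 13 mm farther back than shut.
Start: joints at [1.507, 0.385, 0.008, 0, -1.194, -0.259], TCP at [198.232, 592.708, 231.312] pointing down, gripper open.
Joint ranges: [-3.14, 3.14], [-1.21, 2.06], [-1.07, 1.41], [-3.16, 2.05], [-2.99, -0.16], [-3.1, 3.1]. Speed limits (rad/s): [2.79, 2.79, 3.14, 3.14, 3.14, 3.14].

INTERFACE

Orientations are given as a unit quaternion [x, y, z, w].
In Python, from bench import readout, imaging, arm gives the robot as it stands.
- The arm moves only by the tool arm_command, never from a script. Its argument "increments" is a list of rows, each a list of 3 entries, a list of its own where there are three numbers: the turn, a rotation vector about the world's x, y, z in degrees, then the shift along the world's x, y, z in mm, then the closure, from 0 (fully open) to 1 (shut). In form: [[[ax, ay, az], [tx, ty, tz], fingers], ...]. A call has exactly 5 rows; each row is the pose to reach, as a shift and turn from the pose measured when the call began; what a row does not reach only later rows make up. A row lasts 1/10 s, in which the tool goes at most 50 mm and 8.59 degrees, less where a joint would pass 70% of its speed; a pose out of reach is approached as far as the arm can. A call with a gripper value outside its range is refused whole. The fingers move at their own pace and stop on an object; the grip force is fixed at half the most. Time passes only in rows, so rows that repeat a pose let the fingers close, or fill a call up. It gives the time, the measured TCP pose, the force and the opening at its end, in the units of the state.
- readout.read_state(): the state, without advancing time (a new reading comes with each control period).
- imaging.get_image(name): name is "side" or "top" or "wrist"; returns (picture, depth): 384x512x3 uint8, blue, green, red; 384x512 float32, mm along the optical axis (not along the pixel's ray), 0 where there is no reading.
- imaging.camera_info(name): a dict with "vfov" (degrees; the focal length in pixels is half the picture's height over the tangent of half this angle, whatever the lens; pixels are square), "cx", "cy" (the principal point, pixels), "eye" and "rotation" of the camera in the world; the wrist camera has in their place "T_tool_cam" (4x4, takes a point from camera to tool coordinates, whose origin is the TCP and whose axes are the tool frame's). Camera axes: x right, y down, z forward; pixel columns grow to the right and rows downward; lengths in mm; the calibration is good to about 2 mm. A picture is of the moment at which its call begins: read the wrist's pose just before it. camera_info takes no time and is no camera call.
- arm.job_done(): hands the job in, once; it reports no verdict.
The state is a dict: "clock": time; "joints": joint angles; "joint_vel": joint speeds; "joint_efforts": joint torques, N m; "position": TCP position; "ee_rot": TCP orientation; "contact_force": force on the tool from outside, world axes, zero at the start; "wrist_torque": the same for the moment, N m; "gripper_width": finger opening in mm.
Only numpy, scipy, OpenCV 4.12 (cv2) and the standard library are available. Lean on these libraries where they do the work, as an engineer would, in place of code of your own. Each camera call takes 0.05 s, during which the arm holds its last target. There are 200 camera calls.

## Working session

There is one attempt and no reset: what is moved stays moved. The work goes in short steps, Python scripts to look and compute and a tool call to move; the robot and the scene stay as the last step left them, time stands still between calls to the robot, and variables do not carry over. Pictures are saved under pics/ and viewed, about 8 in all and at most 12, crops included, and the job is handed in when it is done.

Besides the shell and the picture viewer there is one more tool, called in YAML: its name, and indented under it one key for each argument. arm_command: Moves the arm, as the interface text tells. Its arguments: {"type":"object","properties":{"increments":{"type":"array","items":{"type":"array"}}},"required":["increments"]}

```bash
mkdir -p pics; cat > h.py <<'E'
import numpy as np, cv2
from bench import readout, imaging, arm
from scipy.spatial.transform import Rotation as R
def grab(name):
    s=readout.read_state(); im,d=imaging.get_image(name); c=imaging.camera_info(name)
    if name=='wrist':
        T=np.eye(4);T[:3,:3]=R.from_quat(s['ee_rot']).as_matrix();T[:3,3]=s['position'];T=T@np.array(c['T_tool_cam'])
    else:
        T=np.eye(4);T[:3,:3]=np.array(c['rotation']);T[:3,3]=c['eye']
    f=192/np.tan(np.radians(c['vfov'])/2)
    v,u=np.mgrid[0:384,0:512]
    P=np.stack([(u-c['cx'])/f*d,(v-c['cy'])/f*d,d],-1)@T[:3,:3].T+T[:3,3]
    P[d==0]=np.nan
    return im,d,P,T,f,c
E
python3 - <<'E'
from h import *
print(readout.read_state())
for n in('top','side'):
    im,d,P,T,f,c=grab(n); cv2.imwrite(f'pics/{n}0.png',im); np.savez(f'{n}0.npz',im=im,P=P); print(n,c)
print(imaging.camera_info('wrist'))
E
```

```text
{'clock': 0.0, 'joints': array([ 1.50661735e+00,  3.85575407e-01,  6.63634592e-03, -5.04628779e-04,
       -1.19399077e+00, -2.58606243e-01]), 'joint_vel': array([-1.59686934e-03,  1.69079050e-03, -2.32851960e-05, -4.98041484e-04,
        1.15843033e-04, -1.59628848e-04]), 'joint_efforts': array([ 1.38133109e-04, -3.92290914e+01,  1.88402975e+01,  4.18638647e+00,
       -4.59129267e-03, -5.21995418e-06]), 'position': array([198.04767001, 592.18351601, 230.21347973]), 'ee_rot': array([-0.69781472,  0.11445876,  0.69799838,  0.11292508]), 'contact_force': array([-0.6158798 ,  0.75749241,  0.70123514]), 'wrist_torque': array([-0.02642281,  0.01657402, -0.06024548]), 'gripper_width': 84.94240516471866}Traceback (most recent call last):
  File "<stdin>", line 4, in <module>
  File "h.py", line 9, in grab
    T=np.eye(4);T[:3,:3]=np.array(c['rotation']);T[:3,3]=c['eye']
                ~^^^^^^^
ValueError: could not broadcast input array from shape (4,) into shape (3,3)
```

```bash
sed -i "s/np.array(c\['rotation'\])/R.from_quat(c['rotation']).as_matrix()/" h.py
python3 - <<'E'
from h import *
for n in('top','side'):
    im,d,P,T,f,c=grab(n); cv2.imwrite(f'pics/{n}0.png',im); np.savez(f'{n}0.npz',im=im,P=P); print(n,c)
print(imaging.camera_info('wrist'))
E
```

```text
top {'vfov': 43.81885622885145, 'cx': 259.79659060591626, 'cy': 183.7650469567873, 'eye': array([ 315.02308825,  -39.79240477, 1905.14545281]), 'rotation': array([ 0.70914238, -0.70206169,  0.0438158 , -0.04802759])}
side {'vfov': 50.484151182584505, 'cx': 255.79954017332898, 'cy': 192.89871943110182, 'eye': array([ 323.90393974,  683.71963235, 1045.14896117]), 'rotation': array([-0.14892459,  0.92964533, -0.33293459,  0.05230278])}
{'vfov': 61.11296367504605, 'cx': 259.8940071237039, 'cy': 189.64842799665527, 'T_tool_cam': array([[ 8.78877741e-04, -2.92059637e-01,  9.56399705e-01,
        -1.42561921e+02],
       [ 9.99999171e-01,  1.15658274e-03, -5.65752871e-04,
        -9.59562827e-02],
       [-9.40921809e-04,  9.56399410e-01,  2.92060412e-01,
        -7.46770855e+01],
       [ 0.00000000e+00,  0.00000000e+00,  0.00000000e+00,
         1.00000000e+00]])}
```

View pics/top0.png

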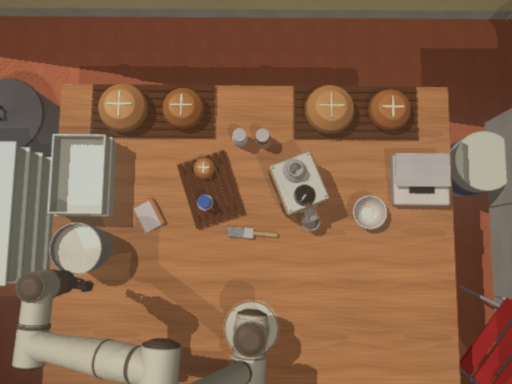

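The top view shows the mill at right (hopper 296,170, dial 305,195, cup 311,218), and the board at left with the blue cap (205,202) and roll (204,168). The brush is at (250,233), the jars at (240,137) and (262,138).

```bash
python3 - <<'E'
from h import *
z=np.load('top0.npz');im=z['im'];P=z['P']
for n,(u,v) in dict(hop=(296,170),dial=(305,195),cap=(205,202),roll=(204,168),cup=(311,218),brush=(250,233),board=(215,195)).items(): print(n,P[v,u].round(0))
m=(P[...,2]>165)&(P[...,2]<190)&(P[...,0]>300)&(P[...,0]<800)&(P[...,1]<0)&(P[...,1]>-400)
r=cv2.minAreaRect(P[m][:,:2].astype(np.float32));print('deck',r)
hs=cv2.cvtColor(im,cv2.COLOR_BGR2HSV)
b=(abs(hs[...,0].astype(int)-115)<15)&(hs[...,1]>120)&(P[...,0]>300)&(P[...,0]<600)&(P[...,1]>0)&(P[...,1]<300)
print('cap',b.sum(),np.nanmedian(P[b],0), P[b&(P[...,2]>70)].mean(0))
s=np.load('side0.npz');P=s['P']
hs=cv2.cvtColor(s['im'],cv2.COLOR_BGR2HSV)
b=(abs(hs[...,0].astype(int)-115)<15)&(hs[...,1]>120)&(P[...,2]>72)&(P[...,0]>350)&(P[...,0]<700)&(P[...,1]>0)&(P[...,1]<300)
print('cap side',b.sum(),P[b].mean(0))
m=(P[...,2]>168)&(P[...,2]<184)&(P[...,0]>300)&(P[...,0]<800)&(P[...,1]<0)&(P[...,1]>-400)
print('deck',cv2.minAreaRect(P[m][:,:2].astype(np.float32)))
m=(P[...,2]>220)&(P[...,2]<232)&(P[...,0]>300)&(P[...,0]<800)&(P[...,1]<0)&(P[...,1]>-400)
print('rim',m.sum(),P[m].min(0),P[m].max(0))
m=(P[...,2]>205)&(P[...,2]<218)&(P[...,0]>300)&(P[...,0]<620)&(P[...,1]<0)&(P[...,1]>-400)
print('dialtop',m.sum(),P[m].min(0),P[m].max(0))
E
```

```text
hop [ 592. -160.  181.]
dial [ 497. -190.  213.]
cap [481. 182.  84.]
roll [615. 190.  71.]
cup [ 423. -224.   89.]
brush [366.   9.  31.]
board [517. 152.   2.]
deck ((550.1268310546875, -169.58544921875), (197.9127655029297, 167.84288024902344), 22.283966064453125)
cap 101 [483.95803999 185.83983908  81.05155221] [482.89694753 186.12427022  81.01284728]
cap side 265 [481.99787812 187.96939222  79.15673458]
deck ((547.7828369140625, -168.33834838867188), (197.05262756347656, 164.9835662841797), 20.835874557495117)
rim 94 [ 563.74814295 -183.03329117  220.0404743 ] [ 615.75278074 -126.76081476  229.98321914]
dialtop 165 [ 481.0815499  -207.05043828  205.14439844] [ 615.46693567 -125.17462554  217.90564842]
```

View pics/side0.png

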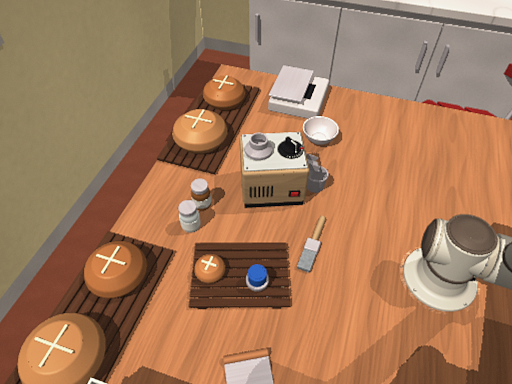

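arm_command:
  increments:
    - [[0,0,-8.4],[15,-39,8],0]
    - [[0,0,-16.8],[30,-78,16],0]
    - [[0,0,-25.2],[45,-117,24],0]
    - [[0,0,-33.6],[60,-156,32],0]
    - [[0,0,-42],[75,-195,40],0]

```text
clock: 0.65
position: [273.3, 395.5, 270.5]
ee_rot: [-0.61, 0.359, 0.61, 0.357]
contact_force: [0.1, -0.4, 0.2]
gripper_width: 85.4
```

arm_command:
  increments:
    - [[0,0,-8.4],[15,-39,8],0]
    - [[0,0,-16.8],[30,-78,16],0]
    - [[0,0,-25.2],[45,-117,24],0]
    - [[0,0,-33.6],[60,-156,32],0]
    - [[0,0,-42],[75,-195,40],0]

```text
clock: 1.15
position: [348.3, 198.7, 310.8]
ee_rot: [-0.439, 0.554, 0.44, 0.553]
contact_force: [0.3, -0.9, 0.5]
gripper_width: 85.3
```

arm_command:
  increments:
    - [[0,0,-8.4],[15,-39,3],0]
    - [[0,0,-16.8],[30,-78,6],0]
    - [[0,0,-25.2],[45,-117,9],0]
    - [[0,0,-33.6],[60,-156,12],0]
    - [[0,0,-42],[75,-195,15],0]

```text
clock: 1.65
position: [423.3, 1.9, 326.0]
ee_rot: [-0.209, 0.675, 0.211, 0.675]
contact_force: [1.1, 0.8, 0.9]
gripper_width: 85.5
```

arm_command:
  increments:
    - [[0,0,-8.4],[15,-39,2],0.3]
    - [[0,0,-16.8],[30,-78,4],0.3]
    - [[0,0,-25.2],[45,-117,6],0.3]
    - [[0,0,-33.6],[60,-156,8],0.3]
    - [[0,0,-42],[77,-192,10],0.3]

```text
clock: 2.15
position: [500.4, -192.0, 335.8]
ee_rot: [0.049, 0.705, -0.048, 0.705]
contact_force: [0.4, 1.2, -0.2]
gripper_width: 59.8
```

```bash
cat > look.py <<'E'
from h import *
import sys
im,d,P,T,f,c=grab('wrist'); n=sys.argv[1]
cv2.imwrite(f'pics/{n}.png',im); np.savez(f'{n}.npz',im=im,P=P,T=T,f=f,c=[c['cx'],c['cy']])
s=readout.read_state();print(s['joints'].round(2),s['position'].round(1))
E
python3 look.py w1
```

```text
[-0.07  0.18 -0.02  0.   -1.37 -1.65] [ 502.7 -195.8  335.1]
```

View pics/w1.png

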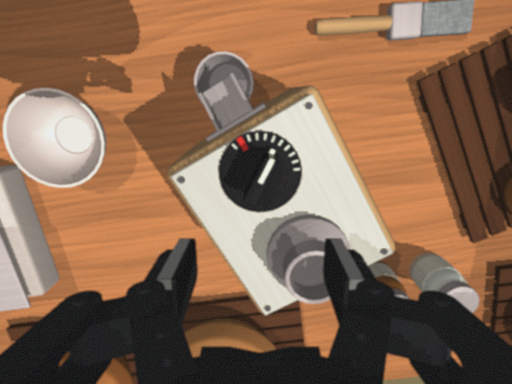

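Wrist view: dial disc centred near (260,172), white pointer running from (261,184) to (272,153), red zero mark at (242,143). The hopper mouth is at (317,277).

```bash
python3 - <<'E'
from h import *
z=np.load('w1.npz');im=z['im'].astype(int);P=z['P']
hs=cv2.cvtColor(z['im'],cv2.COLOR_BGR2HSV).astype(int)
v,u=np.mgrid[0:384,0:512]; near=np.hypot(u-260,v-172)<45
red=near&(im[...,2]>140)&(im[...,1]<80)
core=np.hypot(u-264,v-170)<22
wh=core&(im.min(-1)>150)
print('red',red.sum(),P[red].mean(0)); q=P[wh]; c=q.mean(0); print('white',wh.sum(),c)
_,_,V=np.linalg.svd(q[:,:2]-c[:2]);a=V[0]; a=a if a[0]<0 else -a; print('ptr dir deg',np.degrees(np.arctan2(a[1],a[0]))%360, np.sort((q[:,:2]-c[:2])@a)[[3,-4]])
dk=(abs(P[...,2]-176)<4)&(u>165)&(u<400)&(v>80)&(v<315)
print('deck',cv2.minAreaRect(P[dk][:,:2].astype(np.float32)),np.median(P[dk][:,2]))
bt=near&(abs(P[...,2]-212)<5); print('bar',bt.sum(),cv2.minAreaRect(P[bt][:,:2].astype(np.float32)),P[bt].mean(0))
disc=near&(im.max(-1)<60)&(P[...,2]<190)&(P[...,2]>172);print('disc',cv2.minEnclosingCircle(P[disc][:,:2].astype(np.float32)))
rim=(abs(P[...,2]-226)<3)&(np.hypot(u-317,v-277)<45); print('rim',rim.sum(),cv2.fitEllipse(P[rim][:,:2].astype(np.float32)),cv2.minEnclosingCircle(P[rim][:,:2].astype(np.float32)))
E
```

```text
red 68 [ 469.78138446 -204.43412539  178.83744861]
white 167 [nan nan nan]Traceback (most recent call last):
  File "<stdin>", line 9, in <module>
    u, s, vh = gufunc(a, signature=signature)
               ~~~~~~^^^^^^^^^^^^^^^^^^^^^^^^
    raise LinAlgError("SVD did not converge")
numpy.linalg.LinAlgError: SVD did not converge
```

```bash
python3 - <<'E'
from h import *
z=np.load('w1.npz');im=z['im'].astype(int);P=z['P'];T=z['T'];f=z['f'];cc=z['c']
v,u=np.mgrid[0:384,0:512]; near=np.hypot(u-260,v-172)<45
def plane(mask,h):
    r=np.stack([(u[mask]-cc[0])/f,(v[mask]-cc[1])/f,np.ones(mask.sum())],-1)@T[:3,:3].T
    return T[:3,3]+r*((h-T[2,3])/r[:,2])[:,None]
wh=(np.hypot(u-264,v-170)<24)&(im.min(-1)>150)
n,l,st,ce=cv2.connectedComponentsWithStats(wh.astype(np.uint8)); k=1+np.argmax(st[1:,4]); print(st[1:],ce[1:])
q=plane(l==k,212); c=q.mean(0); print('white',c)
_,_,V=np.linalg.svd(q[:,:2]-c[:2]);a=V[0]; a=a if a[0]<0 else -a; print('ptr dir deg',np.degrees(np.arctan2(a[1],a[0]))%360, np.sort((q[:,:2]-c[:2])@a)[[3,-4]])
F=np.nan_to_num(P)
dk=(abs(F[...,2]-176)<4)&(u>165)&(u<400)&(v>80)&(v<315)
r=cv2.minAreaRect(F[dk][:,:2].astype(np.float32));print('deck',r,np.median(F[dk][:,2]))
bt=near&(abs(F[...,2]-212)<5); print('bar',bt.sum(),cv2.minAreaRect(F[bt][:,:2].astype(np.float32)),F[bt].mean(0))
disc=near&(im.max(-1)<60)&(F[...,2]<190)&(F[...,2]>172);print('disc',cv2.minEnclosingCircle(F[disc][:,:2].astype(np.float32)))
rim=(abs(F[...,2]-226)<4)&(np.hypot(u-317,v-277)<45); print('rim',rim.sum(),cv2.fitEllipse(F[rim][:,:2].astype(np.float32)),cv2.minEnclosingCircle(F[rim][:,:2].astype(np.float32)))
E
```

```text
[[270 149   5   6  23]
 [258 159  16  25 148]] [[271.91304348 151.2173913 ]
 [265.91891892 170.84459459]]
white [ 491.82121872 -185.0826001   212.        ]
ptr dir deg 145.4379929045961 [-10.92535175  10.96428056]
deck ((548.8338012695312, -172.42156982421875), (183.51931762695312, 154.3247833251953), 22.20060920715332) 176.1113570313166
bar 769 ((500.42523193359375, -191.54440307617188), (13.190427780151367, 44.45113754272461), 55.43678665161133) [ 499.66004681 -191.46978077  211.7116056 ]
disc ((500.9284362792969, -191.75999450683594), 38.814186096191406)
rim 627 ((589.701171875, -155.78318786621094), (48.71915817260742, 49.51935577392578), 100.95508575439453) ((590.2508544921875, -155.29734802246094), 27.15022850036621)
```

Dial axis is at (500.4,-191.5), pointer at 145.4° and zero at 202.4°, so the dial reads about 57° (0.99 rad), inside the stated range. I'm aligning the jaws with the bar and descending.

arm_command:
  increments:
    - [[0,0,-6],[-1,2,-15],0.4]
    - [[0,0,-12],[-2,4,-40],0.4]
    - [[0,0,-18],[-2,4,-65],0.4]
    - [[0,0,-24],[-2,4,-85],0.4]
    - [[0,0,-26.6],[-2,4,-100],0.4]

```text
clock: 2.7
position: [499.8, -191.6, 233.2]
ee_rot: [0.213, 0.675, -0.213, 0.673]
contact_force: [-0.5, 0.1, 0.9]
gripper_width: 51.5
```

```bash
cat > st.py <<'E'
from h import *
s=readout.read_state();M=R.from_quat(s['ee_rot']).as_matrix()
print(round(s['clock'],2),s['position'].round(1),'yaw y',np.degrees(np.arctan2(M[1,1],M[0,1])).round(1),'x',M[:,0].round(3),'F',s['contact_force'].round(1),'w',round(s['gripper_width'],1),'j',s['joints'].round(2))
E
python3 st.py
```

```text
2.7 [ 499.8 -191.6  233.2] yaw y 54.9 x [-0.003  0.001 -1.   ] F [-0.5  0.1  0.9] w 51.5 j [-0.06  0.23 -0.21 -0.   -1.13 -2.12]
```

arm_command:
  increments:
    - [[0,0,0.5],[0.6,0,-20],0.4]
    - [[0,0,0.5],[0.6,0,-36],0.4]
    - [[0,0,0.5],[0.6,0,-43],0.5]
    - [[0,0,0.5],[0.6,0,-43],1]
    - [[0,0,0.5],[0.6,0,-43],1]

```text
clock: 3.2
position: [500.9, -191.7, 190.9]
ee_rot: [0.21, 0.676, -0.21, 0.675]
contact_force: [-0.2, -0.1, 0.0]
gripper_width: 14.2
```

arm_command:
  increments:
    - [[0,0,0],[0,0,0],1]
    - [[0,0,0],[0,0,0],1]
    - [[0,0,0],[0,0,0],1]
    - [[0,0,0],[0,0,0],1]
    - [[0,0,0],[0,0,0],1]

```text
clock: 3.7
position: [500.9, -191.8, 191.2]
ee_rot: [0.21, 0.676, -0.21, 0.675]
contact_force: [-1.4, -1.2, -0.7]
gripper_width: 11.5
```

```bash
python3 st.py
```

```text
3.7 [ 500.9 -191.8  191.2] yaw y 55.4 x [-0.001 -0.    -1.   ] F [-1.4 -1.2 -0.7] w 11.5 j [-0.06  0.27 -0.27  0.   -1.03 -2.11]
```

arm_command:
  increments:
    - [[0,0,4],[0,0,0],1]
    - [[0,0,10],[0,0,0],1]
    - [[0,0,16],[0,0,0],1]
    - [[0,0,22],[0,0,0],1]
    - [[0,0,28],[0,0,0],1]

```text
clock: 4.2
position: [500.8, -191.9, 191.2]
ee_rot: [0.039, 0.706, -0.039, 0.706]
contact_force: [-0.1, -1.7, -1.9]
gripper_width: 12.1
```

arm_command:
  increments:
    - [[0,0,6],[0,0,0],1]
    - [[0,0,12],[0,0,0],1]
    - [[0,0,18],[0,0,0],1]
    - [[0,0,24],[0,0,0],1]
    - [[0,0,28.5],[0,0,0],1]

```text
clock: 4.7
position: [500.8, -191.9, 191.2]
ee_rot: [-0.138, 0.694, 0.137, 0.693]
contact_force: [0.5, -1.5, -1.8]
gripper_width: 12.0
```

```bash
python3 st.py
```

```text
4.7 [ 500.8 -191.9  191.2] yaw y 112.4 x [-0.001 -0.001 -1.   ] F [ 0.5 -1.5 -1.8] w 12.0 j [-0.06  0.27 -0.27  0.   -1.03 -1.12]
```

Tool yaw is 112.4° as planned. I'll open, rise and check the dial.

arm_command:
  increments:
    - [[0,0,0],[0,0,0],0.5]
    - [[0,0,0],[0,0,0],0.4]
    - [[0,0,0],[0,0,0],0.4]
    - [[0,0,0],[0,0,20],0.4]
    - [[0,0,0],[0,0,60],0.4]

```text
clock: 5.2
position: [499.1, -191.4, 249.0]
ee_rot: [-0.136, 0.697, 0.137, 0.691]
contact_force: [0.0, 0.2, 0.3]
gripper_width: 51.3
```

arm_command:
  increments:
    - [[0,0,0],[0,0,40],0.3]
    - [[0,0,0],[0,0,80],0.1]
    - [[0,0,0],[0,0,90],0]
    - [[0,0,0],[0,0,90],0]
    - [[0,0,0],[0,0,90],0]

```text
clock: 5.7
position: [498.6, -191.0, 337.7]
ee_rot: [-0.136, 0.697, 0.138, 0.69]
contact_force: [-0.4, 0.1, -0.4]
gripper_width: 85.6
```

```bash
python3 look.py w2; cat > dial.py <<'E'
from h import *
import sys
z=np.load(sys.argv[1]+'.npz');im=z['im'].astype(int);F=np.nan_to_num(z['P'])
bt=(abs(F[...,2]-212)<5)&(np.hypot(F[...,0]-500.5,F[...,1]+191.5)<30);r=cv2.minAreaRect(F[bt][:,:2].astype(np.float32));print('bar',bt.sum(),r)
red=(im[...,2]>140)&(im[...,1]<80)&(np.hypot(F[...,0]-500.5,F[...,1]+191.5)<42);c=F[red].mean(0);print('red',c,np.degrees(np.arctan2(c[1]+191.5,c[0]-500.5))%360)
E
python3 dial.py w2
```

```text
[-0.06  0.18 -0.02 -0.   -1.39 -1.12] [ 498.4 -191.   337.1]
bar 741 ((500.3536071777344, -192.43077087402344), (44.13129806518555, 12.745149612426758), 22.50988006591797)
red [ 470.23990751 -203.91155697  178.78681793] 202.3016022928801
```

View pics/w2.png

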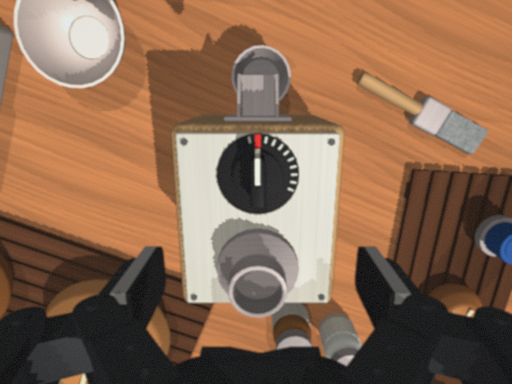

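The dial is at zero: pointer at (257,170), red mark at (257,140). By depth the bar is at 22.5° against 22.3° for the mill. Next I move over the lid set.

arm_command:
  increments:
    - [[0,0,0],[-1,35,0],0]
    - [[0,0,0],[-3,77,0],0]
    - [[0,0,0],[-4,120,0],0]
    - [[0,0,0],[-6,163,-10],0]
    - [[0,0,0],[-8,206,-30],0]

```text
clock: 6.25
position: [490.2, 16.5, 306.5]
ee_rot: [-0.136, 0.697, 0.138, 0.69]
contact_force: [1.0, 0.7, -0.3]
gripper_width: 85.6
```

arm_command:
  increments:
    - [[0,0,0],[-2,40,-20],0]
    - [[0,0,0],[-4,80,-40],0]
    - [[0,0,0],[-6,120,-60],0]
    - [[0,0,0],[-8,160,-85],0]
    - [[0,0,0],[-8,175,-95],0]

```text
clock: 6.75
position: [480.0, 193.1, 207.3]
ee_rot: [-0.137, 0.7, 0.138, 0.688]
contact_force: [-1.4, -0.9, 0.2]
gripper_width: 85.4
```

```bash
python3 st.py; python3 look.py w3; cat > lid.py <<'E'
from h import *
import sys
from scipy.optimize import least_squares
z=np.load(sys.argv[1]+'.npz');im=z['im'];F=np.nan_to_num(z['P']);zc=float(sys.argv[2]) # collar centre height
x0,y0=float(sys.argv[3]),float(sys.argv[4])
near=np.hypot(F[...,0]-x0,F[...,1]-y0)<45
def circ(m,r,rng,n):
    q=F[m][:,:2]
    print(n,'n',m.sum(),'minEnc',np.round(cv2.minEnclosingCircle(q.astype(np.float32))[0],1),np.round(cv2.minEnclosingCircle(q.astype(np.float32))[1],1),'mean',q.mean(0).round(1),'z',np.median(F[m][:,2]).round(1))
circ(near&(abs(F[...,2]-(zc+40))<4),25.5,0,'captop')
m=near&(abs(F[...,2]-(zc+6))<3)
circ(m,31,0,'collar')
E
python3 lid.py w3 39 482 187
```

```text
6.75 [480.  193.1 207.3] yaw y 112.4 x [-0.017 -0.003 -1.   ] F [-1.4 -0.9  0.2] w 85.4 j [ 0.69  0.23 -0.28 -0.01 -1.08 -1.87]
[ 0.69  0.23 -0.27 -0.01 -1.08 -1.87] [480.2 193.6 206.6]
captop n 2588 minEnc [483.7 186.3] 25.7 mean [482.5 186. ] z 79.7
collar n 610 minEnc [483.4 186.3] 30.8 mean [467.4 181.2] z 45.0
```

View pics/w3.png

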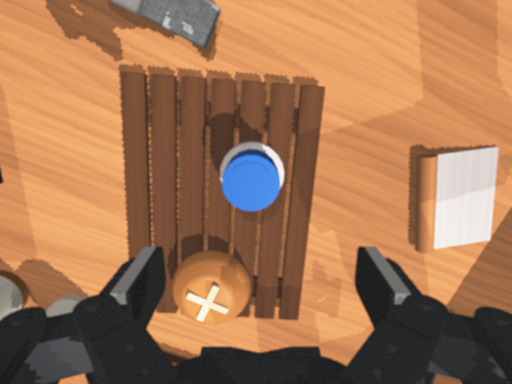

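Wrist view: the blue cap is at (251,180) on its steel collar, with the roll clear at (212,288). Cap and collar circles agree at (483.5,186.3), with heights 79.7 and 45 as expected. Descending.

arm_command:
  increments:
    - [[0.2,-1,0],[2,-4,-25],0]
    - [[0.2,-1,0],[3.3,-7.3,-60],0]
    - [[0.2,-1,0],[3.3,-7.3,-100],0]
    - [[0.2,-1,0],[3.3,-7.3,-130],0]
    - [[0.2,-1,0],[3.3,-7.3,-146],0]

```text
clock: 7.3
position: [481.9, 184.0, 57.6]
ee_rot: [-0.138, 0.696, 0.136, 0.692]
contact_force: [0.1, -0.2, 0.4]
gripper_width: 85.4
```

```bash
python3 st.py
```

```text
7.3 [481.9 184.   57.6] yaw y 112.4 x [-0.005 -0.003 -1.   ] F [ 0.1 -0.2  0.4] w 85.4 j [ 0.68  0.41 -0.47 -0.   -0.7  -1.86]
```

arm_command:
  increments:
    - [[0.2,-0.3,0],[1.6,2.3,-10],0]
    - [[0.2,-0.3,0],[1.6,2.3,-22],0]
    - [[0.2,-0.3,0],[1.6,2.3,-33],0]
    - [[0.2,-0.3,0],[1.6,2.3,-38],0]
    - [[0.2,-0.3,0],[1.6,2.3,-39],0]

```text
clock: 7.8
position: [483.3, 186.0, 18.1]
ee_rot: [-0.137, 0.694, 0.137, 0.694]
contact_force: [0.1, 0.6, 0.1]
gripper_width: 84.9
```

```bash
python3 st.py
```

```text
7.8 [483.3 186.   18.1] yaw y 112.3 x [-0. -0. -1.] F [0.1 0.6 0.1] w 84.9 j [ 0.68  0.47 -0.5   0.   -0.6  -1.86]
```

arm_command:
  increments:
    - [[0,0,0],[0,0,0],0.12]
    - [[0,0,0],[0,0,0],0.2]
    - [[0,0,0],[0,0,0],0.24]
    - [[0,0,0],[0,0,0],0.27]
    - [[0,0,0],[0,0,0],0.3]

```text
clock: 8.3
position: [483.5, 186.4, 18.9]
ee_rot: [-0.137, 0.694, 0.137, 0.694]
contact_force: [-1.0, -0.2, 3.8]
gripper_width: 60.7
```

arm_command:
  increments:
    - [[0,0,0],[0,0,0],0.4]
    - [[0,0,0],[0,0,0],1]
    - [[0,0,0],[0,0,0],1]
    - [[0,0,0],[0,0,0],1]
    - [[0,0,0],[0,0,0],1]

```text
clock: 8.8
position: [483.5, 186.4, 19.1]
ee_rot: [-0.137, 0.694, 0.137, 0.694]
contact_force: [-2.2, 0.7, 4.5]
gripper_width: 59.9
```

```bash
python3 st.py
```

```text
8.8 [483.5 186.4  19.1] yaw y 112.4 x [ 0.  0. -1.] F [-2.2  0.7  4.5] w 59.9 j [ 0.68  0.47 -0.5   0.   -0.6  -1.86]
```

arm_command:
  increments:
    - [[0,0,0],[0,0,4],1]
    - [[0,0,0],[0,0,12],1]
    - [[0,0,0],[0,0,25],1]
    - [[0,0,0],[0,0,42],1]
    - [[0,0,0],[0,0,62],1]

```text
clock: 9.3
position: [483.1, 186.0, 81.4]
ee_rot: [-0.137, 0.694, 0.137, 0.693]
contact_force: [-0.1, 0.1, -2.0]
gripper_width: 60.2
```

arm_command:
  increments:
    - [[0,0,0],[0,0,25],1]
    - [[0,0,0],[0,-5,55],1]
    - [[0,0,0],[3,-15,85],1]
    - [[0,0,0],[8,-30,115],1]
    - [[0,0,0],[14,-50,145],1]

```text
clock: 9.8
position: [496.7, 135.5, 227.8]
ee_rot: [-0.137, 0.694, 0.137, 0.693]
contact_force: [0.7, 0.4, -1.9]
gripper_width: 60.2
```

```bash
python3 st.py
```

```text
9.8 [496.7 135.5 227.8] yaw y 112.4 x [-0.001 -0.    -1.   ] F [ 0.7  0.4 -1.9] w 60.2 j [ 0.58  0.2  -0.26 -0.   -1.11 -1.76]
```

arm_command:
  increments:
    - [[0,0,0],[8,-28,15],1]
    - [[0,0,0],[18,-58,30],1]
    - [[0,0,0],[28,-90,45],1]
    - [[0,0,0],[39,-122,55],1]
    - [[0,0,0],[49,-154,60],1]

```text
clock: 10.3
position: [546.0, -19.9, 289.2]
ee_rot: [-0.137, 0.693, 0.137, 0.694]
contact_force: [-0.3, 0.3, -1.7]
gripper_width: 60.1
```

arm_command:
  increments:
    - [[0,0,0],[10,-32,0],1]
    - [[0,0,0],[20,-64,0],1]
    - [[0,0,0],[30,-94,0],1]
    - [[0,0,0],[38,-120,0],1]
    - [[0,0,0],[43,-134,0],1]

```text
clock: 10.8
position: [588.8, -155.8, 288.6]
ee_rot: [-0.137, 0.694, 0.137, 0.694]
contact_force: [-0.0, -0.0, -1.5]
gripper_width: 60.1
```

```bash
python3 st.py; python3 - <<'E'
from h import *
for n in('w1','w2'):
    z=np.load(n+'.npz');F=np.nan_to_num(z['P'])
    m=(abs(F[...,2]-226)<2.5)&(np.hypot(F[...,0]-590,F[...,1]+155)<34); q=F[m][:,:2].astype(np.float32)
    print(n,m.sum(),cv2.minEnclosingCircle(q),cv2.fitEllipse(cv2.convexHull(q)),np.median(F[m][:,2]))
im,d,P,T,f,c=grab('wrist'); im2,d2,P2,*_=grab('side'); np.savez('s4.npz',im=im2,P=P2)
cv2.imwrite('pics/c4.png',np.hstack([cv2.resize(im,(400,300)),cv2.resize(im2[90:240,200:400],(400,300))]))
E
```

```text
10.8 [ 588.8 -155.8  288.6] yaw y 112.3 x [-0.  0. -1.] F [-0.  -0.  -1.5] w 60.1 j [ 0.01  0.33  0.06 -0.   -1.31 -1.19]
w1 546 ((590.4981079101562, -155.74191284179688), 27.0809268951416) ((590.1287841796875, -156.4873046875), (50.70809555053711, 53.7044792175293), 85.02607727050781) 225.62563377677975
w2 818 ((590.5748901367188, -155.08326721191406), 27.359699249267578) ((590.6846313476562, -155.48419189453125), (53.16130447387695, 54.326942443847656), 106.44921875) 225.67823342549048
```

View pics/c4.png

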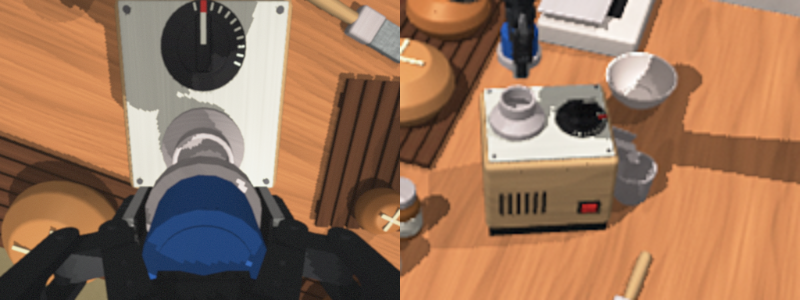

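The set is held with the cap on, above the hopper. I'll check where the cap sits in the gripper before lowering.

```bash
python3 st.py; python3 look.py w5; python3 - <<'E'
from h import *
z=np.load('w5.npz');F=np.nan_to_num(z['P']);im=z['im'].astype(int)
b=(im[...,0]>im[...,2]+50)&(F[...,2]>300)
print(b.sum(),np.percentile(F[b][:,2],[5,50,95]))
t=b&(abs(F[...,2]-np.percentile(F[b][:,2],80))<4); print('top',cv2.minEnclosingCircle(F[t][:,:2].astype(np.float32)),np.median(F[t][:,2]))
A=np.c_[F[t][:,:2],np.ones(t.sum())];print('tilt',np.linalg.lstsq(A,F[t][:,2],rcond=None)[0][:2])
ztop=np.median(F[t][:,2])
for k in np.arange(-40,-28,2):
    m=(abs(F[...,2]-(ztop+k))<1.2)&(np.hypot(F[...,0]-590,F[...,1]+155)<34);print(k,m.sum(),cv2.minEnclosingCircle(F[m][:,:2].astype(np.float32)) if m.sum()>3 else '')
E
```

```text
10.9 [ 589.  -155.4  288.5] yaw y 112.3 x [-0.  0. -1.] F [-0.2  1.4 -2. ] w 59.8 j [ 0.01  0.33  0.06 -0.   -1.31 -1.19]
[ 0.01  0.32  0.06 -0.   -1.31 -1.19] [ 588.7 -154.3  288.6]
15223 [324.47296109 348.37197047 350.03833253]
top ((584.3989868164062, -157.2576446533203), 24.08247947692871) 348.9066425735576
tilt [0.04796305 0.01830929]
-40 270 ((579.2030029296875, -159.27354431152344), 31.816669464111328)
-38 281 ((579.2074584960938, -159.29141235351562), 31.83491325378418)
-36 1413 ((584.564208984375, -157.2245330810547), 32.33214569091797)
-34 2713 ((584.7820434570312, -157.12673950195312), 32.39274978637695)
-32 421 ((585.759765625, -156.70668029785156), 32.581417083740234)
-30 447 ((585.0750732421875, -157.0716094970703), 32.46968460083008)
```

```bash
python3 - <<'E'
from h import *
def tilt(F,m):
    q=F[m];c=q[:,:2].mean(0);A=np.c_[q[:,:2]-c,np.ones(len(q))];s=np.linalg.lstsq(A,q[:,2],rcond=None)[0]
    return m.sum(),s.round(4)
for n in('w1','w2','w5'):
    F=np.nan_to_num(np.load(n+'.npz')['P']); 
    print(n,'deck',tilt(F,(abs(F[...,2]-176)<5)&(np.hypot(F[...,0]-500,F[...,1]+191)<75)&(np.hypot(F[...,0]-500,F[...,1]+191)>45)))
    print('  bench',tilt(F,(abs(F[...,2])<6)&(F[...,0]>300)&(F[...,0]<900)))
    m=(abs(F[...,2]-212)<4)&(np.hypot(F[...,0]-500,F[...,1]+191)<30); print('  bar',cv2.minAreaRect(F[m][:,:2].astype(np.float32)))
F=np.nan_to_num(np.load('w3.npz')['P']);print('w3 cap',tilt(F,(abs(F[...,2]-79.5)<4)&(np.hypot(F[...,0]-483.5,F[...,1]-186.3)<24)),'bench',tilt(F,(abs(F[...,2])<6)))
z=np.load('w5.npz');F=np.nan_to_num(z['P']);im=z['im'].astype(int)
b=(im[...,0]>im[...,2]+50)&(abs(F[...,2]-349)<4);v,u=np.nonzero(b);print('cap top px',u.min(),u.max(),v.min(),v.max())
q=F[b][:,:2]-[589,-155]; mx=np.array([np.cos(np.radians(22.3)),np.sin(np.radians(22.3))]);my=np.array([-mx[1],mx[0]])
print('mill x extent',np.percentile(q@mx,[.1,99.9]),'y',np.percentile(q@my,[.1,99.9]))
# side camera
s=np.load('s4.npz');F=np.nan_to_num(s['P']);im=s['im'].astype(int)
b=(im[...,0]>im[...,2]+50)&(F[...,2]>300)&(np.hypot(F[...,0]-590,F[...,1]+155)<60);print('side cap',b.sum(),F[b].mean(0),F[b].min(0),F[b].max(0))
E
```

```text
w1 deck (np.int64(7840), array([1.700000e-03, 2.000000e-03, 1.759418e+02]))
  bench (np.int64(83148), array([ 0.0001,  0.0005, -0.0372]))
  bar ((500.42523193359375, -191.54440307617188), (13.190427780151367, 44.45113754272461), 55.43678665161133)
w2 deck (np.int64(7663), array([3.100000e-03, 2.400000e-03, 1.759721e+02]))
  bench (np.int64(77835), array([-0.0004,  0.0002,  0.0163]))
  bar ((500.3536071777344, -192.43077087402344), (44.13129806518555, 12.745149612426758), 22.50988006591797)
w5 deck (np.int64(14231), array([4.000000e-04, 1.000000e-03, 1.759442e+02]))
  bench (np.int64(54772), array([ 0.0002,  0.0008, -0.0801]))
  bar ((500.5008239746094, -192.2718505859375), (44.22113037109375, 13.001785278320312), 22.66619300842285)
w3 cap (np.int64(2327), array([3.30000e-03, 2.70000e-03, 7.97584e+01])) bench (np.int64(113557), array([0.0002, 0.0014, 0.0632]))
cap top px 181 338 262 356
mill x extent [-25.88693759   5.30966727] y [-23.9795834   23.26594827]
side cap 101 [ 591.25425889 -144.24215372  337.85675532] [ 563.34422409 -171.55211379  315.4826097 ] [ 612.10453635 -115.34999748  362.23889543]
```

```bash
python3 - <<'E'
from h import *
z=np.load('w5.npz');F=np.nan_to_num(z['P']);im=z['im'].astype(int)
mx=np.array([np.cos(np.radians(22.3)),np.sin(np.radians(22.3))]);my=np.array([-mx[1],mx[0]])
q=F[...,:2]-[589,-155];X=q@mx;Y=q@my;Z=F[...,2]
for lo in(-24,-18,-12,-6,0): 
    m=(abs(Y)<12)&(X>lo)&(X<lo+4)&(abs(Z-349)<6);print('top',lo,m.sum(),np.median(Z[m]).round(2) if m.any() else '')
for lo in(-32,-30,-28,-27): 
    m=(abs(Y)<8)&(X>lo)&(X<lo+1)&(Z>285);print('collar',lo,m.sum(),np.percentile(Z[m],[10,50,90]).round(1) if m.any() else '')
E
```

```text
top -24 1146 348.12
top -18 1048 349.31
top -12 913 349.5
top -6 856 349.5
top 0 317 349.26
collar -32 61 [303.9 309.8 313.9]
collar -30 128 [308.9 314.1 314.9]
collar -28 88 [313.5 314.3 315. ]
collar -27 145 [313.5 314.4 339.8]
```

The top is level at 349.5 and the near edge sits 25.9 mm from the TCP, so the set is centred and untilted in the gripper. Lowering gently.

arm_command:
  increments:
    - [[0,0,0],[1,0,-8],1]
    - [[0,0,0],[1.6,-0.3,-20],1]
    - [[0,0,0],[1.6,-0.3,-32],1]
    - [[0,0,0],[1.6,-0.3,-42],1]
    - [[0,0,0],[1.6,-0.3,-48],1]

```text
clock: 11.45
position: [589.7, -154.1, 238.8]
ee_rot: [-0.137, 0.695, 0.137, 0.693]
contact_force: [0.2, 0.2, -1.5]
gripper_width: 60.0
```

arm_command:
  increments:
    - [[0,0,0],[0,0,0],1]
    - [[0,0,0],[0,0,0],1]
    - [[0,0,0],[0,0,0],1]
    - [[0,0,0],[0,0,0],1]
    - [[0,0,0],[0,0,0],1]

```text
clock: 11.95
position: [589.8, -154.2, 239.3]
ee_rot: [-0.137, 0.694, 0.137, 0.693]
contact_force: [0.7, 1.0, -2.2]
gripper_width: 60.4
```

```bash
python3 st.py
```

```text
11.95 [ 589.8 -154.2  239.3] yaw y 112.3 x [-0.002  0.001 -1.   ] F [ 0.7  1.  -2.2] w 60.4 j [ 0.01  0.35 -0.02 -0.   -1.2  -1.19]
```

arm_command:
  increments:
    - [[0,0,0],[0.7,-1.1,-2],1]
    - [[0,0,0],[0.7,-1.1,-5],1]
    - [[0,0,0],[0.7,-1.1,-9],1]
    - [[0,0,0],[0.7,-1.1,-13],1]
    - [[0,0,0],[0.7,-1.1,-16],1]

```text
clock: 12.45
position: [590.3, -155.3, 222.5]
ee_rot: [-0.136, 0.695, 0.137, 0.693]
contact_force: [-0.0, 0.5, -2.2]
gripper_width: 59.8
```

```bash
python3 st.py
```

```text
12.45 [ 590.3 -155.3  222.5] yaw y 112.3 x [-0.003  0.001 -1.   ] F [-0.   0.5 -2.2] w 59.8 j [ 0.01  0.37 -0.04 -0.   -1.17 -1.19]
```

No contact, and the spigot should be about 4 mm into the bore. I'll continue slowly.

arm_command:
  increments:
    - [[0,0,0],[0,0,-2],1]
    - [[0,0,0],[0,0,-4],1]
    - [[0,0,0],[0,0,-6],1]
    - [[0,0,0],[0,0,-8],1]
    - [[0,0,0],[0,0,-9.5],1]

```text
clock: 12.95
position: [590.3, -155.3, 212.9]
ee_rot: [-0.136, 0.695, 0.137, 0.693]
contact_force: [-0.6, -0.4, -2.1]
gripper_width: 59.7
```

```bash
python3 st.py
```

```text
12.95 [ 590.3 -155.3  212.9] yaw y 112.3 x [-0.003  0.001 -1.   ] F [-0.6 -0.4 -2.1] w 59.7 j [ 0.01  0.37 -0.06 -0.   -1.14 -1.19]
```

arm_command:
  increments:
    - [[0,0,0],[0,0,-0.7],1]
    - [[0,0,0],[0,0,-1.4],1]
    - [[0,0,0],[0,0,-2],1]
    - [[0,0,0],[0,0,-2.5],1]
    - [[0,0,0],[0,0,-2.5],1]

```text
clock: 13.45
position: [590.3, -155.3, 212.1]
ee_rot: [-0.137, 0.694, 0.137, 0.693]
contact_force: [-3.6, 2.2, 5.8]
gripper_width: 60.1
```

```bash
python3 st.py
```

```text
13.45 [ 590.3 -155.3  212.1] yaw y 112.4 x [-0.002  0.    -1.   ] F [-3.6  2.2  5.8] w 60.1 j [ 0.01  0.37 -0.06 -0.   -1.14 -1.19]
```

Contact came at 212.1 against 211.8 expected, with about 8 N net, so the guard is home. Releasing.

arm_command:
  increments:
    - [[0,0,0],[0,0,0],0.27]
    - [[0,0,0],[0,0,0],0.22]
    - [[0,0,0],[0,0,0],0.1]
    - [[0,0,0],[0,0,0],0]
    - [[0,0,0],[0,0,0],0]

```text
clock: 13.95
position: [590.3, -155.3, 211.9]
ee_rot: [-0.137, 0.694, 0.137, 0.693]
contact_force: [-0.0, 0.6, -1.0]
gripper_width: 85.5
```

arm_command:
  increments:
    - [[0,0,0],[0,0,0],0]
    - [[0,0,0],[0,0,2],0]
    - [[0,0,0],[0,0,8],0]
    - [[0,0,0],[0,0,16],0]
    - [[0,0,0],[0,0,22],0]

```text
clock: 14.45
position: [590.7, -155.4, 235.2]
ee_rot: [-0.137, 0.694, 0.137, 0.694]
contact_force: [0.9, -0.6, 0.6]
gripper_width: 85.5
```

```bash
python3 st.py; python3 look.py w6;python3 dial.py w6; python3 - <<'E'
from h import *
z=np.load('w6.npz');F=np.nan_to_num(z['P'])
mx=np.array([np.cos(np.radians(22.3)),np.sin(np.radians(22.3))]);my=np.array([-mx[1],mx[0]])
q=F[...,:2]-[590.5,-155.3];X=q@mx;Y=q@my;Z=F[...,2]
for lo in(-24,-18,-12,-6,0): 
    m=(abs(Y)<12)&(X>lo)&(X<lo+4)&(abs(Z-272)<8);print('top',lo,m.sum(),np.median(Z[m]).round(2) if m.any() else '')
for lo in(-32,-30,-28,-27): 
    m=(abs(Y)<8)&(X>lo)&(X<lo+1)&(Z>200);print('collar',lo,m.sum(),np.percentile(Z[m],[10,50,90]).round(1) if m.any() else '')
m=(abs(Z-272)<3)&(np.hypot(X,Y)<30);print('ext',np.percentile(X[m],[.1,99.9]),np.percentile(Y[m],[.1,99.9]))
E
```

```text
14.45 [ 590.7 -155.4  235.2] yaw y 112.4 x [-0.  0. -1.] F [ 0.9 -0.6  0.6] w 85.5 j [ 0.01  0.36 -0.02 -0.   -1.19 -1.19]
[ 0.01  0.36 -0.02  0.   -1.19 -1.19] [ 591.2 -155.5  236.3]
bar 2436 ((503.5226745605469, -190.95933532714844), (38.827186584472656, 13.007472038269043), 22.859830856323242)
red [nan nan nan] nan
top -24 826 271.77
top -18 702 273.03
top -12 621 273.13
top -6 610 273.18
top 0 594 273.18
collar -32 11 [200.5 233.3 236.4]
collar -30 150 [200.6 236.5 238.4]
collar -28 136 [201.8 236.7 238.5]
collar -27 193 [203.2 209.1 238.4]
ext [-25.62794994  24.49049402] [-24.83842253  24.55096508]dial.py:5: RuntimeWarning: Mean of empty slice.
  red=(im[...,2]>140)&(im[...,1]<80)&(np.hypot(F[...,0]-500.5,F[...,1]+191.5)<42);c=F[red].mean(0);print('red',c,np.degrees(np.arctan2(c[1]+191.5,c[0]-500.5))%360)
  ret = um.true_divide(
```

View pics/w6.png

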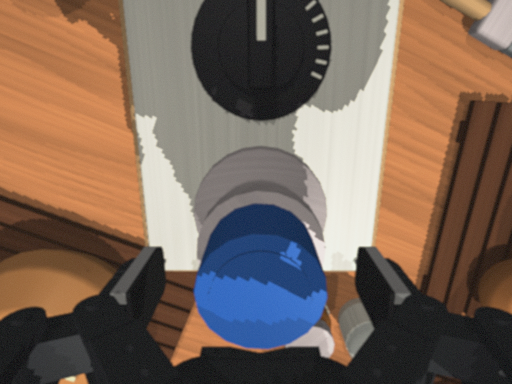

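Seated: cap top 273.1 (expected about 272, with the +0.7 camera bias seen earlier), level, centred within 0.5 mm and fingers open. In the picture the cap (260,275) is on the guard in the hopper and the dial pointer (261,20) is still straight. Next I take the cap with fingertips about 10 mm above the collar.

arm_command:
  increments:
    - [[0,0,0],[-0.5,0,4],0]
    - [[0,0,0],[-0.5,0,7],0.15]
    - [[0,0,0],[-0.5,0,7.5],0.3]
    - [[0,0,0],[-0.5,0,7.5],0.36]
    - [[0,0,0],[-0.5,0,7.5],0.4]

```text
clock: 15.0
position: [590.6, -155.5, 243.5]
ee_rot: [-0.137, 0.693, 0.137, 0.694]
contact_force: [-1.5, -0.3, -0.5]
gripper_width: 51.3
```

arm_command:
  increments:
    - [[0,0,0],[0,0,0],0.5]
    - [[0,0,0],[0,0,0],1]
    - [[0,0,0],[0,0,0],1]
    - [[0,0,0],[0,0,0],1]
    - [[0,0,0],[0,0,0],1]

```text
clock: 15.5
position: [590.8, -155.5, 244.0]
ee_rot: [-0.137, 0.693, 0.137, 0.694]
contact_force: [-0.6, -0.4, 4.7]
gripper_width: 49.2
```

```bash
python3 st.py
```

```text
15.5 [ 590.8 -155.5  244. ] yaw y 112.4 x [ 0.002 -0.    -1.   ] F [-0.6 -0.4  4.7] w 49.2 j [ 0.01  0.35 -0.01  0.   -1.21 -1.19]
```

arm_command:
  increments:
    - [[0,0,0],[0,0,1],1]
    - [[0,0,0],[0,0,2.5],1]
    - [[0,0,0],[0,0,4],1]
    - [[0,0,0],[0,0,6],1]
    - [[0,0,0],[0,0,8],1]

```text
clock: 16.0
position: [590.7, -155.5, 251.9]
ee_rot: [-0.137, 0.693, 0.137, 0.694]
contact_force: [-0.7, 0.2, -0.5]
gripper_width: 49.4
```

```bash
python3 st.py; python3 look.py w7; python3 - <<'E'
from h import *
z=np.load('w7.npz');F=np.nan_to_num(z['P'])
mx=np.array([np.cos(np.radians(22.3)),np.sin(np.radians(22.3))]);my=np.array([-mx[1],mx[0]])
q=F[...,:2]-[590.5,-155.3];X=q@mx;Y=q@my;Z=F[...,2]
for lo in(-31,-30,-29,-28): 
    m=(abs(Y)<8)&(X>lo)&(X<lo+1)&(Z>225);print('collar',lo,m.sum(),np.percentile(Z[m],[10,50,90]).round(1) if m.any() else '')
m=(abs(Y)<12)&(X>-18)&(X<0)&(Z>260);print('captop',np.median(Z[m]))
E
```

```text
16.0 [ 590.7 -155.5  251.9] yaw y 112.4 x [ 0.001 -0.    -1.   ] F [-0.7  0.2 -0.5] w 49.4 j [ 0.01  0.35  0.    0.   -1.23 -1.19]
[ 0.01  0.35  0.    0.   -1.23 -1.19] [ 590.9 -155.6  252.4]
collar -31 176 [227.8 233.1 237.9]
collar -30 88 [230.6 237.4 238.5]
collar -29 62 [237.1 238.  238.7]
collar -28 63 [237.2 238.  238.7]
captop 327.0106344573653
```

The collar stays at 238 and the load is about 0.5 N, so only the cap is coming up. Raising it.

arm_command:
  increments:
    - [[0,0,0],[0,0,4],1]
    - [[0,0,0],[0,0,12],1]
    - [[0,0,0],[0,0,22],1]
    - [[0,0,0],[0,0,32],1]
    - [[0,0,0],[0,0,42],1]

```text
clock: 16.55
position: [591.1, -155.6, 295.8]
ee_rot: [-0.138, 0.693, 0.137, 0.695]
contact_force: [0.3, 0.1, 0.3]
gripper_width: 49.4
```

arm_command:
  increments:
    - [[0,0,0],[0,0,9],1]
    - [[0,0,0],[0,0,17],1]
    - [[0,0,0],[0,0,24],1]
    - [[0,0,0],[0,0,28],1]
    - [[0,0,0],[0,0,30],1]

```text
clock: 17.05
position: [591.1, -155.6, 326.1]
ee_rot: [-0.138, 0.692, 0.137, 0.695]
contact_force: [0.3, -0.3, -0.9]
gripper_width: 49.1
```

arm_command:
  increments:
    - [[0,0,0],[0,0,0],1]
    - [[0,0,0],[0,0,0],1]
    - [[0,0,0],[0,0,0],1]
    - [[0,0,0],[0,0,0],1]
    - [[0,0,0],[0,0,0],1]

```text
clock: 17.55
position: [591.1, -155.6, 326.0]
ee_rot: [-0.138, 0.693, 0.137, 0.695]
contact_force: [-0.8, -0.1, 0.0]
gripper_width: 49.6
```

```bash
python3 st.py; python3 look.py w8; python3 dial.py w8; python3 - <<'E'
from h import *
im2,d2,P2,*_=grab('side'); im=cv2.imread('pics/w8.png')
cv2.imwrite('pics/c8.png',np.hstack([cv2.resize(im,(400,300)),cv2.resize(im2[60:240,190:390],(400,360))[:300]]))
E
```

```text
17.55 [ 591.1 -155.6  326. ] yaw y 112.4 x [ 0.003 -0.001 -1.   ] F [-0.8 -0.1  0. ] w 49.6 j [ 0.01  0.31  0.13  0.   -1.39 -1.19]
[ 0.01  0.31  0.14  0.   -1.39 -1.19] [ 591.1 -155.6  326. ]
bar 1122 ((500.60687255859375, -192.4473876953125), (44.501285552978516, 12.610804557800293), 22.853229522705078)
red [ 469.87285651 -204.68430531  178.72722824] 203.29080474069698
```

View pics/c8.png

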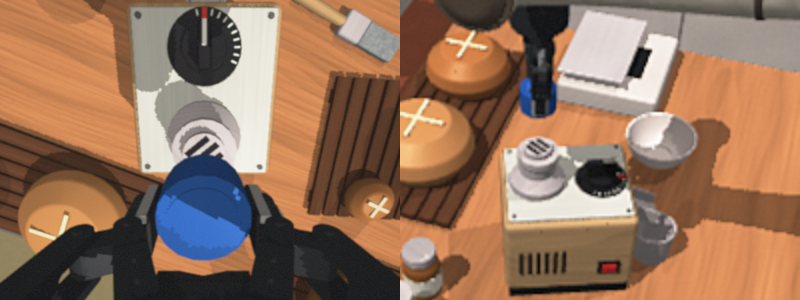

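The last picture shows the cap upright in the gripper at (203,205). The slotted guard sits level in the hopper (side view, 538,150), and the dial is still at zero. Handing in.

```bash
python3 -c "
from bench import arm; print(arm.job_done())"; python3 st.py
```

```text
the job is handed in; nothing more can be done
None
the job is handed in; nothing more can be done
```

The job is handed in at about 17.6 s of the 66 s allowed. No verdict was reported, so the checks below are my own.

- **Dial:** I turned it about 57° anticlockwise while the hopper was open. The last check put the bar at 22.9° and the mill's front axis at 22.3°, so it stands within about 0.01 rad of zero.
- **Guard and cap into the hopper:** I carried them together by the collar and lowered them slowly. Contact came at TCP height 212.1 mm against 211.8 mm expected. After release the cap top was level and centred within about 0.5 mm. It read 273.1 mm against 272 mm expected, and I put roughly 0.7 mm of that down to a camera bias already seen at the board.
- **Cap alone:** When I first lifted it, the collar stayed at 238 mm and the load was only about 0.5 N. I finished with the cap upright in the gripper, its middle about 105 mm above the collar's middle by tool height, with the guard still seated.

In the last pictures the cup, bowl and roll looked unmoved. No check failed.

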